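Hold the UV curing lamp over a bonded ribbon connector

TASK

The long white ribbon connector on the circuit board in the board holder has just been bonded with UV glue and must now be cured. Grip the flat curing lamp, pull it straight up out of its charging dock against the spring catches, carry it above the tops of the bottles that stand between without disturbing them or the holder, and lower it upright over the connector until its window hangs about 10 mm above it, centred and with its long side along the connector, never touching the board or the holder. Finish while still holding the lamp there, steady.

Things in the scene. Friction and masses are not known exactly. Their poses are not given: they have to be found in the camera images.
- lamp: flat UV curing lamp, 0.13 kg, 125 mm tall, standing upright, window down, in the dock. Origin: centre of its window (the middle of its underside); z up along the lamp, y along its wide side, x through its thickness. Aluminium head with cooling grooves, 24 (x) x 50 (y) mm, 34 mm high; grey plastic body above it, 22 (x) x 46 (y) mm. Either broad face may look either way. Window 14 (x) x 42 (y) mm
- lamp_grip (a point): the place to grip the lamp, on its axis 85 mm above its underside, between the flat rubber panels on its two broad faces (22 mm apart along x, 36 mm wide, reaching 20 mm above and below this point). The lamp's top is 40 mm above this point. Axes as the lamp's. A shelf hangs over the back of the worktop, beyond x = 0.63 m and 0.51 m up: keep the wrist clear
- dock: black charging dock, fixed, base 84 (x) x 118 (y) x 14 mm. Origin: centre of its underside, axes as the docked lamp's. The lamp's head stands 1.5 mm loose in a pocket 27 (x) x 58 (y) mm, floor 14 mm up; its walls reach z = 34 mm, its end cheeks z = 48 mm. In each cheek a sprung ball sits over a ridge of the lamp: a straight pull up of about 10 N over the first 10 mm frees it, then it slides out
- board_holder: low black board holder with white end blocks and brass knob, 86 x 187 x 32 mm, 0.5 kg, loose. Origin: under its centre, 1.5 mm below the worktop; y along its length, knob at the -y end; z up. Its jaws reach z = 30 mm, nothing is higher than 32 mm; they clamp a green circuit board, 54 (x) x 64 (y) mm, top at z = 24 mm, centred at y = +24 mm
- connector_top (a point): centre of the top face of the white ribbon connector on the board: a straight bar 44 mm long (y) and 9 mm wide (x), with a black slot and latch along it; in the board holder's frame it is at x = -3.5, y = +16.5, z = +28 mm (26.5 mm above the worktop). Axes as the board holder's: y along the connector, z up
- flux_bottle: small cream bottle with a yellow pointed cap, 42 mm in diameter, 113 mm tall, loose, in the strip between dock and holder. Origin: centre of its underside
- swab_tub: clear tub full of cotton swabs, 58 mm in diameter, 77 mm tall, loose, in the same strip. Origin: centre of its underside
- bottle_teal: clear bottle with a teal pointed cap, 48 mm in diameter, 99 mm tall, loose, in the same strip. Origin: centre of its underside

How it is judged (in metres and radians):
On the way:
1. the lamp, held by the fingers, has been pulled clear of the dock (z of lamp in the frame of dock above 0.06 m and contact force between the fingers and lamp above 1 N), for 0.1 s.
At the end, for the whole second after the job is handed in: the lamp hangs still in the fingers, its window 6 to 15 mm above the connector's top, centred within 5 mm, its wide side within 0.10 rad of the connector's length (either way round), upright within 0.08 rad, touching neither board nor holder (horizontal distance between lamp and connector_top below 0.005 m and z of lamp in the frame of connector_top between 0.006 and 0.015 m and angle between the y axis of lamp and the y axis of connector_top, either way round below 0.1 rad and angle between lamp's own z axis and vertical below 0.08 rad and linear speed of each of lamp, board_holder below 0.01 m/s and angular speed of lamp below 0.1 rad/s and contact force between the fingers and lamp above 1 N and contact force between lamp and board_holder below 0.1 N); the arm keeps its last pose, push and grip.
It fails at once if the lamp touches the connector, the board or the board holder (contact force between lamp and board_holder above 0.3 N).
It fails at once if the board holder is shoved by over 8 mm (distance of board_holder from where it was at the start of the episode above 0.008 m).
It fails at once if one of the bottles or the tub is shoved or tipped (over 10 mm or 0.3 rad) (distance of any of flux_bottle, swab_tub, bottle_teal from where it was at the start of the episode above 0.01 m or angle between any of flux_bottle, swab_tub, bottle_teal's own z axis and vertical above 0.3 rad).
It fails at once if the lamp crosses the strip of bottles (within 60 mm of the centre line, y = 0) with its underside lower than the tallest bottle, 113 mm (world y of lamp between -0.06 and 0.06 m and height (world z) of lamp below 0.113 m).
It also fails if it takes over 50 s, if anything falls off the work surface, if the arm or the gripper's body presses on something with over 40 N, if the wrist force passes 120 N, or if a joint passes its speed limit or range.

ROBOT

A 7-joint arm with a two-finger parallel gripper is mounted at the origin on a cart in front of the work surface, level with it; the furniture and walls round the work are solid. World frame = base frame: x ahead of the robot, y to its left, z up, the work surface at z = 0. Lengths are in mm, angles in rad, forces in N, time in s.
With the tool pointing down it reaches from about 425 to 825 mm from the base axis. Payload 3.6 kg.
Tool frame: the origin (TCP) lies midway between the tips of the shut fingers; the grasp point (between the pads) lies 19 mm behind it; z points along the fingers, y is the line along which they close (so a half turn about z gives the same grasp; the last joint's range is limited). The gripper opens to 93 mm and grips with 3 to 60 N. Pads are 15 mm wide; open, the fingers measure 128 mm over their backs; the gripper's body (75 mm by 188 mm) begins 65 mm behind the grasp point.
Start: joints at [-1.19, 0.615, -0.013, 1.423, 0.008, 1.103, -0.04], TCP at [257.748, 596.681, 218.64] pointing down, gripper open.
Joint ranges: [-3.12, 3.12], [-0.3, 2.06], [-1.34, 1.32], [0.26, 2.42], [-1.36, 4.5], [0.01, 1.98], [-2.84, 2.84]. Speed limits (rad/s): [2.79, 2.79, 3.14, 3.14, 3.14, 3.14, 3.14].

INTERFACE

Orientations are given as [roll, pitch, yaw] about the fixed x, y, z axes, in that order (R = Rz(yaw) Ry(pitch) Rx(roll)).
In Python, from bench import env, eyes, probe_bus gives the robot as it stands (env), with the cameras (eyes) and the readings (probe_bus).
- The arm moves only by the shell command python3 inch.py 'ROWS'. ROWS is rows parted by semicolons, their numbers by spaces, 1 to 8 of them, each of 7 numbers: the finger opening in mm, then dx, dy, dz in mm, then a rotation vector rx, ry, rz in rad; each row is the pose to reach, as a shift and turn from the pose commanded when the command began, along the tool's axes at that moment; what a row does not reach only later rows make up. A row lasts 1/8 s, in which the tool goes at most 62.5 mm and 0.188 rad, less where a joint would pass 70% of its speed; a pose out of reach is approached as far as the arm can. The fingers move at their own pace and stop on an object; the grip force is fixed at half the most. Time passes only in rows, so rows that do not move let the fingers close. It prints the time, the measured TCP pose, the force, the opening and the grip force at its end.
- probe_bus.sense(): the state, without advancing time (a new reading comes with each control period).
- eyes.grab_frame(name): name is "scene" or "side" or "wrist"; returns a dict with "image" (480x640x3 uint8, red, green, blue), "fx", "fy", "cx", "cy" (pixels), "rvec" (rotation vector, rad) and "tvec" (3), from world to camera coordinates, as OpenCV has them. Camera axes: x right, y down, z forward; pixel columns grow to the right and rows downward; lengths in mm; the calibration is good to about 2 mm. A picture is of the moment at which its call begins. There is no depth.
- env.hand_in(): hands the job in; it is judged then, once.
The state is a dict: "t": time; "qpos": joint angles; "qd": joint speeds; "joint_torque": joint torques, N m; "tool_pos": TCP position; "orientation": TCP orientation; "force": force on the tool from outside, world axes, zero at the start; "ft_torque": the same for the moment, N m; "width": finger opening in mm; "finger_force": force on a finger pad.
Only numpy, scipy, OpenCV 4.12 (cv2) and the standard library are available. Lean on these libraries where they do the work, as an engineer would, in place of code of your own. Each camera call takes 0.05 s, during which the arm holds its last target. There are 200 camera calls.

## Working session

There is one attempt and no reset: what is moved stays moved. The work goes in short steps, Python scripts to look and compute and a shell command to move; the robot and the scene stay as the last step left them, time stands still between calls to the robot, and variables do not carry over. Pictures are saved under pics/ and viewed, at most 10 in all, crops included, and the job is handed in when it is done.

```bash
ls; mkdir -p pics
python3 - <<'E'
from bench import env, eyes, probe_bus
import cv2
s=probe_bus.sense();print(s)
import pickle
for n in("scene","side","wrist"):
    f=eyes.grab_frame(n);pickle.dump(f,open(f"pics/{n}0.pkl","wb"))
    cv2.imwrite(f"pics/{n}0.png",f["image"][...,::-1]);print(n,f["fx"],f["fy"],f["cx"],f["cy"],f["rvec"],f["tvec"])
E
```

```text
bench.py
inch.py
pics
{'t': 0.0, 'qpos': array([-1.18948181,  0.61590945, -0.01261   ,  1.42486144,  0.00811883,
        1.10340664, -0.04038299]), 'qd': array([-2.48841642e-05,  3.65263698e-04,  1.10996053e-03, -1.42748378e-03,
        1.26405442e-03, -1.10960304e-03, -6.00507946e-04]), 'joint_torque': array([-2.09237610e-04, -4.58940196e+01,  2.09106007e-01, -1.65740311e+01,
       -6.10861368e-02,  2.05538498e-02,  2.26567577e-04]), 'tool_pos': array([257.48285215, 595.97730093, 217.49996088]), 'orientation': array([-3.13905896e+00,  5.64111794e-05,  2.73386477e+00]), 'force': array([-0.14465046,  0.26221486,  0.06259771]), 'ft_torque': array([0.03326286, 0.04744326, 0.00837429]), 'finger_force': 0.0, 'width': 92.7235304179064}
scene 549.954973328476 549.954973328476 320.1465521881803 249.36838846338668 [ 1.96939137 -1.02306257  0.55293394] [-271.59653778  298.37989656  816.51497015]
side 602.2400485560701 602.2400485560701 314.22135276498085 236.1806236885235 [ 0.56767823 -2.82107835  0.90787066] [ 500.99826042  187.33029909 1361.20056046]
wrist 384.78178041801067 384.78178041801067 321.8824542157224 235.61102371295573 [-2.40946094 -1.58562198 -0.23361825] [-648.91647291  -33.38263174  392.70360193]
```

View pics/scene0.png

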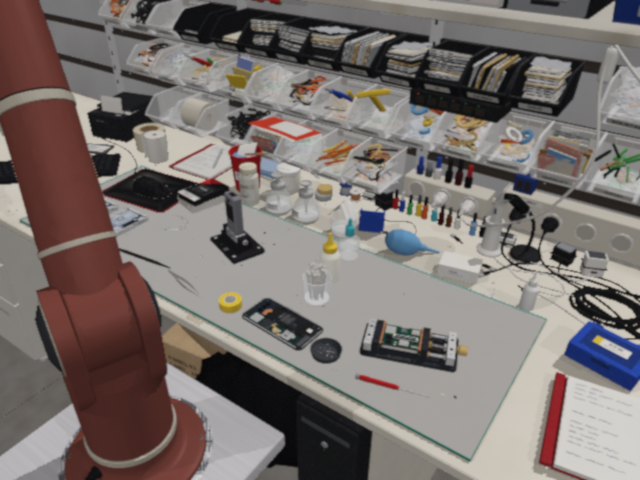

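View pics/side0.png

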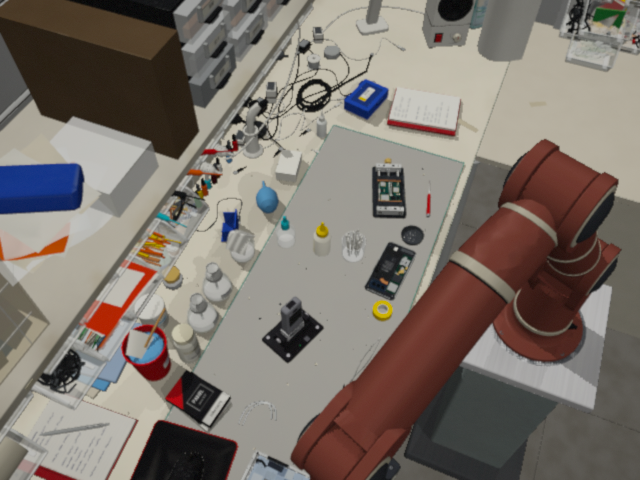

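The scene view shows the dock near (237,245) with the lamp top at about (235,195), the bottles and tub at about (330,250), (347,235) and (316,285), and the holder at about (410,343). In the side view the lamp top is near (291,303), the dock near (292,335), and the holder near (389,190) with its knob at about (388,161). I'll enlarge these areas and compute rough positions.

```bash
cat > h.py <<'E'
import numpy as np,cv2
def cam(f):
    R=cv2.Rodrigues(np.array(f["rvec"],float))[0];t=np.array(f["tvec"],float).ravel()
    K=np.array([[f["fx"],0,f["cx"]],[0,f["fy"],f["cy"]],[0,0,1]]);return K,R,t
def plane(f,px,z):
    K,R,t=cam(f);px=np.atleast_2d(px).astype(float);d=(R.T@np.linalg.inv(K)@np.c_[px,np.ones(len(px))].T).T
    c=-R.T@t;return c+d*((z-c[2])/d[:,2])[:,None]
def proj(f,P):
    K,R,t=cam(f);q=(K@(R@np.atleast_2d(P).T+t[:,None])).T;return q[:,:2]/q[:,2:]
def tri(f1,p1,f2,p2):
    M=[K@np.c_[R,t] for K,R,t in (cam(f1),cam(f2))]
    X=cv2.triangulatePoints(M[0],M[1],np.array(p1,float).reshape(2,-1),np.array(p2,float).reshape(2,-1));return X[:3,0]/X[3,0]
E
python3 - <<'E'
import pickle,cv2,numpy as np
from h import *
s=pickle.load(open("pics/scene0.pkl","rb"));d=pickle.load(open("pics/side0.pkl","rb"))
c=lambda f,x,y:cv2.resize(f["image"][y:y+75,x:x+100,::-1],(400,300),interpolation=cv2.INTER_CUBIC)
cv2.imwrite("pics/crops.png",np.vstack([np.hstack([c(s,190,188),c(s,362,305)]),np.hstack([c(d,245,290),c(d,340,150)])]))
print("lamp top",tri(s,(235,195),d,(291,303)));print("holder",plane(s,(410,343),25),plane(d,(389,190),25))
print("bottles", plane(d,[(286,245),(320,252),(353,260)],0))
E
```

```text
lamp top [494.1657062  241.83693733 134.107551  ]
holder [[ 414.00441164 -236.26091811   25.        ]] [[ 423.68793262 -212.30433301   25.        ]]
bottles [[605.40748508  31.99952013   0.        ]
 [520.23323942  18.95635906   0.        ]
 [437.68816322   9.77824132   0.        ]]
```

View pics/crops.png

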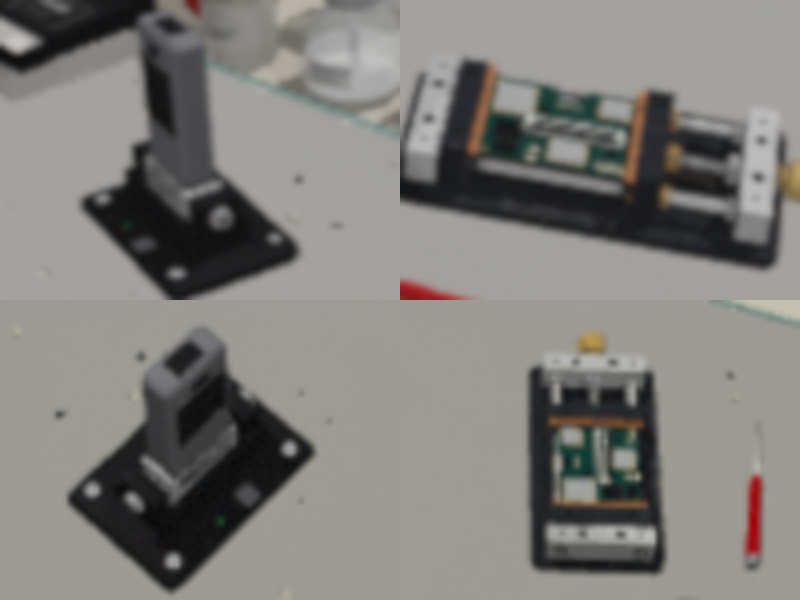

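View pics/wrist0.png

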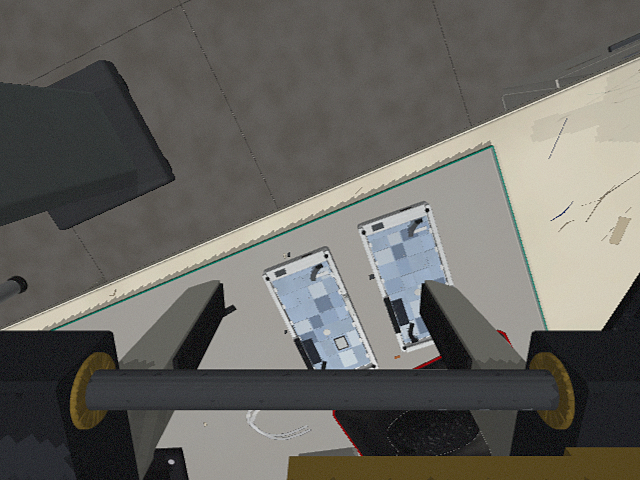

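The crops show the dock base's white corner screws in both views. In the side crop the holder's connector runs from about (600,432) to (605,480), with the end blocks at (597,362) and (600,540). The wrist camera doesn't see the target yet.

Run:
```python
import pickle
from h import *
s=pickle.load(open("pics/scene0.pkl","rb"));d=pickle.load(open("pics/side0.pkl","rb"))
S=np.array([(102,200),(177,272),(275,238)])/4+[190,188]
D=(np.array([(92,490),(173,561),(289,449)])-[0,300])/4+[245,290]
for f,p in((s,S),(d,D)):
    q=plane(f,p,14)[:,:2];print(q.round(1),"mid",(q[0]+q[2])/2,"sides",[np.linalg.norm(q[1]-q[i]) for i in(0,2)],"ang",[np.arctan2(*(q[i]-q[1])[::-1]) for i in (0,2)])
# lamp top rectangle centre
print("lamptop",plane(s,np.array([(172,22)])/4+[190,188],125)[0],plane(d,(np.array([(187,357)])-[0,300])/4+[245,290],125)[0])
C=(np.array([(600,432),(605,480)])-[400,300])/4+[340,150]
q=plane(d,C,26.5)[:,:2];print("conn side",q,q.mean(0))
C=(np.array([(532,123),(622,137)])-[400,0])/4+[362,305]
q=plane(s,C,26.5)[:,:2];print("conn scene",q,q.mean(0), np.arctan2(*(q[1]-q[0])[::-1]))
K,R,t=cam(d);print(-R.T@t); K,R,t=cam(s);print(-R.T@t)
```

```text
[[475.9 295.8]
 [446.6 211.1]
 [503.7 189. ]] mid [489.80188929 242.40758064] sides [np.float64(89.67233409107997), np.float64(61.276834632312784)] ang [np.float64(1.2373209170689201), np.float64(-0.3697506434856441)]
[[535.2 281.3]
 [476.9 302.4]
 [445.1 216.5]] mid [490.15155065 248.8596348 ] sides [np.float64(61.9424158160901), np.float64(91.60661987341466)] ang [np.float64(-0.34805402169292593), np.float64(-1.9253741305822334)]
lamptop [512.02798669 262.39140849 125.        ] [492.20924818 240.63221828 125.        ]
conn side [[ 428.62375767 -234.54652672]
 [ 412.76412454 -197.43650239]] [ 420.6939411  -215.99151455]
conn scene [[ 413.60308954 -206.30376412]
 [ 428.81442227 -243.39047362]] [ 421.2087559  -224.84711887] -1.1815656381648294
[ 209.38646636  785.03009586 1216.07726729]
[-265.80589475 -509.81759852  706.34636053]
```

```bash
cat > go.py <<'E'
import sys,numpy as np
from scipy.spatial.transform import Rotation as T
from bench import env, eyes, probe_bus
# target x y z yaw (tool down)
x,y,z,w=map(float,sys.argv[1:5]);s=probe_bus.sense();R=T.from_euler('xyz',s["orientation"])
G=T.from_euler('xyz',[np.pi,0,w])
print("pos",s["tool_pos"].round(1),"rpy",s["orientation"].round(3),"q",s["qpos"].round(2),"t",s["t"],"F",s["force"].round(1))
print("d",R.inv().apply(np.array([x,y,z])-s["tool_pos"]).round(1),"rv",(R.inv()*G).as_rotvec().round(3))
E
python3 go.py 490 245.5 215 1.21
```

```text
pos [257.5 596.1 217.7] rpy [-3.14   0.     2.734] q [-1.19  0.62 -0.01  1.42  0.01  1.1  -0.04] t 0.15 F [-0.1  0.9  0.3]
d [-352.4 -229.7    3.2] rv [-0.002  0.002  1.524]
```

```bash
python3 inch.py '93 -44 -29 0 0 0 0.188; 93 -88 -57 0 0 0 0.376; 93 -132 -86 0 0 0 0.564; 93 -176 -115 0 0 0 0.75; 93 -220 -144 0 0 0 0.94; 93 -264 -172 0 0 0 1.128; 93 -308 -201 0 0 0 1.316; 93 -352 -229 3 0 0 1.5'
python3 inch.py '93 0 0 0 0 0 0.02;93 0 0 0 0 0 0.02'; python3 go.py 490 245.5 215 1.21
python3 - <<'E'
from bench import env, eyes, probe_bus
import cv2,pickle,numpy as np
fs=[eyes.grab_frame(n) for n in("scene","side","wrist")];pickle.dump(fs,open("pics/f1.pkl","wb"))
cv2.imwrite("pics/w1.png",fs[2]["image"][...,::-1])
E
```

```text
t: 1.15
tool_pos: [490.8, 245.5, 215.7]
orientation: [3.142, -0.0, 1.228]
force: [0.6, 0.0, -0.0]
width: 93.2
finger_force: 0.0
t: 1.4
tool_pos: [489.4, 247.7, 215.3]
orientation: [-3.14, 0.0, 1.215]
force: [-0.6, 0.6, -0.2]
width: 92.9
finger_force: 0.0
pos [489.4 247.7 215.3] rpy [-3.14   0.     1.215] q [-0.78  0.49  0.42  1.73 -0.23  0.97 -0.63] t 1.4 F [-0.6  0.6 -0.2]
d [-1.8  1.3  0.3] rv [-0.001  0.     0.005]
```

View pics/w1.png

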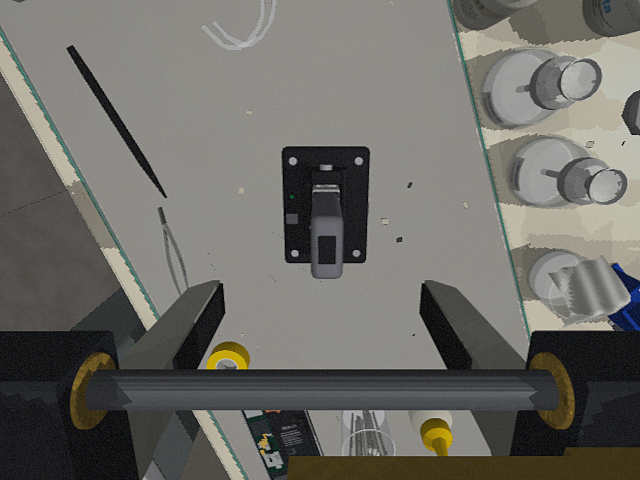

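The wrist view shows the dock square-on, with its screws at about (293,161), (362,161), (294,254) and (362,253). The lamp top is near (327,250).

Run:
```python
import pickle
from h import *
f=pickle.load(open("pics/f1.pkl","rb"))[2];g=cv2.cvtColor(f["image"],cv2.COLOR_RGB2GRAY)
P=[]
for x,y in[(293,161),(362,161),(294,254),(362,253)]:
    w=g[y-6:y+7,x-6:x+7].astype(float);w=np.clip(w-80,0,None);Y,X=np.mgrid[-6:7,-6:7];P.append((x+(w*X).sum()/w.sum(),y+(w*Y).sum()/w.sum()))
q=plane(f,P,14)[:,:2];print(np.round(P,1),q.round(1),q.mean(0))
for a,b in((2,0),(3,1)):print(np.arctan2(*(q[b]-q[a])[::-1]))
for a,b in((0,1),(2,3)):print(np.arctan2(*(q[b]-q[a])[::-1]))
K,R,t=cam(f);print("cam",-R.T@t)
print(g[268,300:355]);print(g[225:290,340]);print("topedge",plane(f,[(311,268),(343,268),(327,278)],139))
```

```text
[[292.4 160.6]
 [358.6 160.5]
 [294.4 252.9]
 [363.4 253.1]] [[476.2 299.9]
 [534.8 278.4]
 [444.3 213.3]
 [509.8 188.9]] [491.28350874 245.12046406]
1.2183604260257082
1.2979888137451305
-0.3506915662950285
-0.3560024892662473
cam [515.93074165 325.58806389 381.8851384 ]
[142 142 114 125 143 144 145 140 139 146 120  67  60  75  83  89  90  96
 104 107 103 101 101 102 106 103 104 102 108 107 106 103 103 107 106 107
 108 104  96  97  96  83 108 141 143 139 142 141 140 140 145 142 140 139
 137]
[103  97 100  98 102  97 100 102  99 102 101 102 103 102 100 103 101  99
  98 102 100 103 105  99 102 101 100 101  98 105 101  99 104  98  99 105
 101  99  97 101  98  99  99  96 100  98  94 100  96  91  84 103 132 145
 144 142 143 140 142 142 141 138 142 141 140]
topedge [[475.24656508 237.45307288 139.        ]
 [495.5867474  229.99205555 139.        ]
 [482.91797686 226.8403792  139.        ]]
```

```bash
python3 go.py 489.7 246.4 80 1.218
```

```text
pos [489.  248.7 215.4] rpy [-3.14  -0.     1.218] q [-0.79  0.49  0.42  1.73 -0.23  0.97 -0.63] t 1.55 F [ 0.1  0.3 -0.7]
d [ -2.    1.6 135.4] rv [-0.001 -0.    -0.   ]
```

```bash
python3 inch.py '93 -1.5 1.2 30 0 0 0; 93 -1.5 1.2 60 0 0 0; 93 -1.5 1.2 90 0 0 0;93 -1.5 1.2 115 0 0 0;93 -1.5 1.2 135 0 0 0;93 -1.5 1.2 135 0 0 0;60 -1.5 1.2 135 0 0 0;60 -1.5 1.2 135 0 0 0'
python3 - <<'E'
from bench import env, eyes, probe_bus
import cv2,pickle
fs=[eyes.grab_frame(n) for n in("scene","side","wrist")];pickle.dump(fs,open("pics/f2.pkl","wb"))
cv2.imwrite("pics/w2.png",fs[2]["image"][...,::-1])
E
python3 go.py 489.7 246.4 80 1.218
```

```text
t: 2.55
tool_pos: [491.3, 245.6, 81.7]
orientation: [3.14, -0.002, 1.214]
force: [-0.4, 0.5, -0.6]
width: 77.3
finger_force: 0.0
pos [491.  245.3  81.3] rpy [ 3.141e+00 -1.000e-03  1.214e+00] q [-0.72  0.66  0.34  1.88 -0.33  0.66 -0.54] t 2.7 F [-0.6 -0.4 -0.3]
d [ 0.6 -1.6  1.3] rv [ 0.001 -0.001 -0.004]
```

View pics/w2.png

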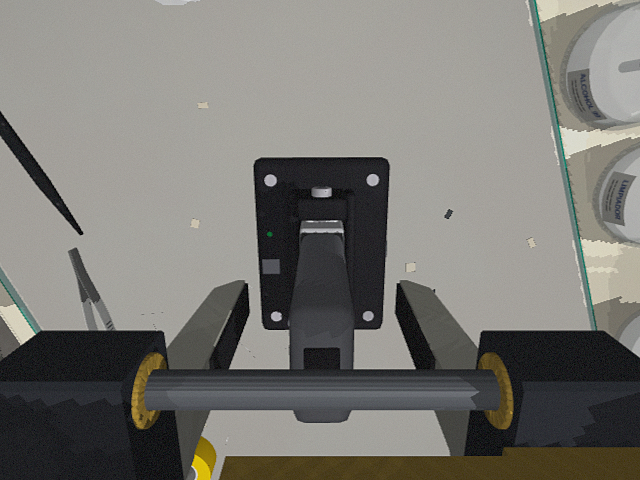

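The wrist view shows the lamp (about 290–353 px) centred between the fingertips (248 and 397). I'll close the gripper.

```bash
python3 inch.py '10 0 0 0 0 0 0;10 0 0 0 0 0 0;10 0 0 0 0 0 0;10 0 0 0 0 0 0;10 0 0 0 0 0 0;10 0 0 0 0 0 0;10 0 0 0 0 0 0;10 0 0 0 0 0 0'
```

```text
t: 3.7
tool_pos: [490.7, 245.0, 80.6]
orientation: [3.142, 0.0, 1.214]
force: [-0.2, 0.1, -0.5]
width: 22.1
finger_force: 30.0
```

Gripped at 22.1 mm and 30 N, with almost no side force. Next is a slow straight pull up.

```bash
python3 inch.py '10 0 0 -3 0 0 0;10 0 0 -6 0 0 0;10 0 0 -9 0 0 0;10 0 0 -12 0 0 0;10 0 0 -16 0 0 0;10 0 0 -22 0 0 0;10 0 0 -30 0 0 0;10 0 0 -40 0 0 0'; python3 inch.py '10 0 0 -15 0 0 0;10 0 0 -30 0 0 0;10 0 0 -50 0 0 0;10 0 0 -75 0 0 0;10 0 0 -100 0 0 0;10 0 0 -105 0 0 0;10 0 0 -105 0 0 0'
python3 - <<'E'
from bench import env, eyes, probe_bus
import cv2,pickle
fs=[eyes.grab_frame(n) for n in("scene","side","wrist")];pickle.dump(fs,open("pics/f3.pkl","wb"))
c=lambda f,x,y:cv2.resize(f["image"][y:y+150,x:x+100,::-1],(400,600),interpolation=cv2.INTER_CUBIC)
cv2.imwrite("pics/c3.png",cv2.hconcat([c(fs[0],180,110),c(fs[1],245,230)]))
E
python3 go.py 421 -220 225 1.96
```

```text
t: 4.7
tool_pos: [490.7, 245.0, 121.3]
orientation: [3.142, 0.0, 1.214]
force: [0.1, 0.1, -0.8]
width: 21.4
finger_force: 30.0
t: 5.58
tool_pos: [490.4, 245.0, 225.7]
orientation: [-3.141, -0.0, 1.214]
force: [0.7, 0.0, -2.5]
width: 21.9
finger_force: 30.0
pos [489.9 244.8 224.6] rpy [-3.140e+00  2.000e-03  1.214e+00] q [-0.79  0.48  0.43  1.72 -0.23  1.   -0.63] t 5.725 F [-0.2 -0.3 -1.5]
d [-4.596e+02  9.780e+01  3.000e-01] rv [-0.002  0.001 -0.746]
```

View pics/c3.png

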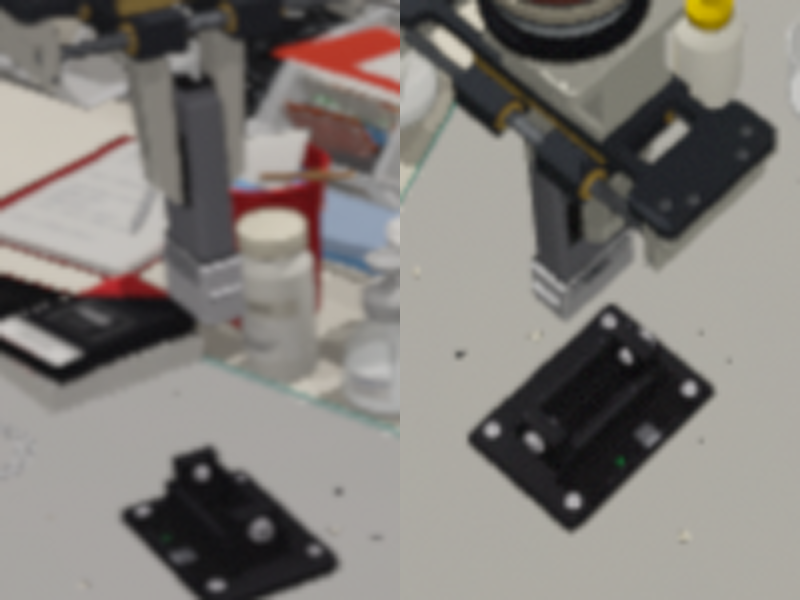

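The dock is empty and the lamp hangs upright in the fingers, window well clear. I'll carry it across slightly past the holder, so that the wrist camera can see the connector.

```bash
python3 go.py 440 -266 225 1.96; python3 inch.py '10 -30 4 0 0 0 0;10 -75 16 0 0 0 0;10 -125 27 0 0 0 0;10 -175 37 0 0 0 0;10 -225 48 0 0 0 0;10 -275 58 0 0 0 0;10 -325 68 0 0 0 0;10 -350 73 0 0 0 0'; python3 go.py 440 -266 225 1.96
```

```text
pos [489.9 244.8 224.6] rpy [-3.140e+00  2.000e-03  1.214e+00] q [-0.79  0.48  0.43  1.72 -0.23  1.   -0.63] t 5.725 F [-0.2 -0.3 -1.5]
d [-4.961e+02  1.317e+02  3.000e-01] rv [-0.002  0.001 -0.746]
t: 6.72
tool_pos: [435.4, -111.5, 225.3]
orientation: [-3.141, 0.001, 1.209]
force: [0.4, 1.1, -2.1]
width: 21.9
finger_force: 30.0
pos [ 435.4 -111.5  225.3] rpy [-3.141e+00  1.000e-03  1.209e+00] q [-0.18  0.33  0.51  1.97 -0.2   0.89  0.07] t 6.725 F [ 0.4  1.1 -2.1]
d [-142.9   58.9    0.4] rv [-0.001  0.001 -0.751]
```

```bash
python3 inch.py '10 -28 12 0 0 0 -0.15;10 -57 24 0 0 0 -0.3;10 -86 36 0 0 0 -0.45;10 -114 47 0 0 0 -0.6;10 -143 59 0 0 0 -0.75;10 -143 59 0 0 0 -0.75;10 -143 59 0 0 0 -0.75'; python3 go.py 440 -266 225 1.96
python3 - <<'E'
from bench import env, eyes, probe_bus
import cv2,pickle
fs=[eyes.grab_frame(n) for n in("scene","side","wrist")];pickle.dump(fs,open("pics/f4.pkl","wb"))
cv2.imwrite("pics/w4.png",fs[2]["image"][...,::-1])
E
```

```text
t: 7.6
tool_pos: [441.8, -262.0, 224.9]
orientation: [-3.141, -0.002, 1.963]
force: [0.2, 1.0, -1.3]
width: 21.9
finger_force: 30.0
pos [ 441.8 -262.   224.9] rpy [-3.141e+00 -2.000e-03  1.963e+00] q [ 0.26  0.41  0.33  1.81 -0.16  0.95  1.06] t 7.6 F [ 0.2  1.  -1.3]
d [-3.  -3.2 -0.1] rv [-0.001 -0.002  0.003]
```

View pics/w4.png

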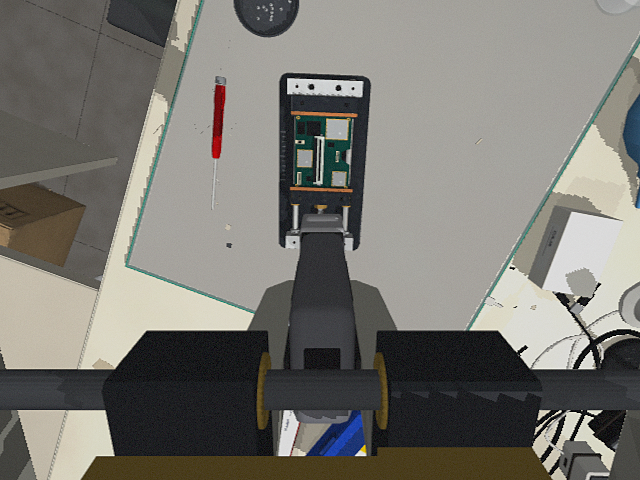

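The wrist view shows the holder with its white connector standing at about (319,135)–(319,187), parallel to the image columns. The lamp head's face is at about (303–343, 212–233).

Run:
```python
import pickle
from h import *
f=pickle.load(open("pics/f4.pkl","rb"))[2];im=f["image"];g=cv2.cvtColor(im,cv2.COLOR_RGB2GRAY)
h=cv2.cvtColor(im,cv2.COLOR_RGB2HSV)
m=((g>125)&(h[...,1]<50)).astype(np.uint8)
for r in range(130,196,2):print(r,''.join('#' if v else '.' for v in m[r,288:358]))
hold=cv2.inRange(g,0,60)
for r in (90,150,180,200):print(r,g[r,274:292],g[r,355:376])
print("head");
for r in range(206,240,3):print(r,g[r,294:352:2])
```

```text
130 .......................................####################....#......
132 .......................................####################...........
134 .......................................####################....#......
136 ...........................#######....####################.....#......
138 .............................########........##############....#......
140 .......####..#.#.............##..###..................................
142 .......###...####............##..###..................................
144 .............................##..###..................................
146 .............................##..###..........................#.......
148 .............................##..###..................................
150 ...........####..............##..###.......................####.......
152 ..........##############.....##..###..............#........####.......
154 ..........#############......##..###............##.........####.......
156 ..........#############......##..###.............#.........####.......
158 ..........#############......##..###..........
[... 2814 characters left out ...]
 79  83  84  79  82  80  79  78  77  77
  76  81  77  77  80  75  90 166 169  19  43]
227 [181 191  25  43  79  87  87  86  87  92  86  85  91  82  87  85  82  87
  88  84  79  89  92  91  68 164 143  29  46]
230 [133 146 159  83 111 111 106 110 107 106 107 108 105 107 107 108 109 105
 105 104 104 110 112 150 169 114 127  46  39]
233 [ 93  92  71  87  16  16  14   9  39  36  33  38  31  40  34  43  38  37
  32  38  28  16  22  22  22 113 178 141  70]
236 [195 195 161  62  23  47  48  49  44  49  47  52  51  48  47  53  48  47
  51  48  47  51  49  37  27  58  47  73  79]
239 [185 183 193  49  32  44  48  52  47  50  51  47  52  50  52  51  47  47
  53  51  46  48  51  56  30 111 194 194 193]
```

Run:
```python
import pickle
from h import *
F=pickle.load(open("pics/f4.pkl","rb"));f=F[2]
a=lambda p,q:np.arctan2(*(p-q)[:2][::-1])
q=plane(f,[(320.4,135.5),(319.2,184.5),(320.3,139),(319.3,181)],26.5);print("conn",q[:,:2].round(1),(q[0]+q[1])/2,a(q[0],q[1]),a(q[2],q[3]),np.linalg.norm(q[0]-q[1]))
L=plane(f,[(279.3,90),(279.2,150),(279.0,180),(279,200)],6);R=plane(f,[(370.2,90),(365.8,150),(364,180),(362.8,200)],6)
print("L",L[:,:2].round(1),a(L[0],L[-1]),"R",a(R[0],R[-1]),R[:,:2].round(1))
l=plane(f,[(303,213.5),(341.5,213.5),(301.5,229),(343,229)],159);print("head",l[:,:2].round(1), (l[0]+l[1])/2)
s=pickle.load(open("pics/side0.pkl","rb"));sc=pickle.load(open("pics/scene0.pkl","rb"))
# wrist-vs-others: project wrist connector to side/scene
c=(q[0]+q[1])/2;print("proj side",proj(s,c),"scene",proj(sc,c))
# fresh connector masks
for n,fr,(x0,y0,x1,y1) in(("side",s,(378,180,404,206)),("scene",sc,(385,325,425,352))):
    g=cv2.cvtColor(fr["image"],cv2.COLOR_RGB2GRAY)[y0:y1,x0:x1];print(n,x0,y0)
    for r in g:print(' '.join(f"{v:3d}" for v in r))
K,Rr,t=cam(f);print(-Rr.T@t,Rr[2])
```

```text
conn [[ 413.8 -199.7]
 [ 430.2 -242. ]
 [ 415.  -202.6]
 [ 429.  -238.8]] [ 422.00154343 -220.83985132   26.5       ] 1.9395331982466133 1.94022256246336 45.27534005975946
L [[ 362.5 -177.1]
 [ 382.  -228.8]
 [ 392.3 -256.4]
 [ 399.6 -275.5]] 1.930981488040953 R 1.9305493636423847 [[ 441.4 -144.2]
 [ 460.5 -196.1]
 [ 471.1 -223.6]
 [ 478.4 -242.7]]
head [[ 420.4 -242.2]
 [ 442.4 -233. ]
 [ 423.2 -251.9]
 [ 447.3 -241.8]] [ 431.40929998 -237.6186804   159.        ]
proj side [[390.73878965 187.47712809]] scene [[404.41643829 336.34837084]]
side 378 180
 92  83  85  84  86  86  85  84  85  82  75  75  75  75  76  76  79  75  68  69  70  69  61  37  43  70
 61  67  85  96  99  94  83  67  60  63  74  87  81  80  76  72  73  74  77  84  87  77  64  36  40  64
 45  70 108 136 141 135 121  87  49  50  92 124 100  87  64  46  44  48  60  88  99  56  39  28  34  60
 56  86 123 155 160 156 148 117  61  60 113 149 116 101  54  44  44  47  65  99 112  54  26  25  31  54
 71  99 118 153 158 157 150 120  63  58 106 140 109 110  54  44  43  49  69 101 102  52  28  25  27  44
 75  99 106 137 141 14
[... 5877 characters left out ...]
11 116 117 120 124 129 132 132 129 125 120 114 108 101  92  86  80  73  66  60  58  67  77  83  87  93 104 113 113 115  98  61  43  44  43
 28  32  38  45  55  63  68  74  83  94 105 114 119 121 125 129 132 132 130 126 124 119 114 107  98  89  82  74  66  62  62  69  82  98 107  91  56  38  38  40
 29  28  30  29  29  29  32  36  41  50  58  65  70  80  92 103 113 117 120 123 127 130 132 133 129 126 122 114 105  97  86  75  65  70  79  68  43  32  33  33
 27  29  29  29  28  28  27  27  28  29  29  29  31  38  47  56  64  68  75  85  96 106 115 119 122 126 130 132 132 127 118 103  77  52  49  44  33  28  29  28
[ 409.66098115 -185.90509752  391.84728704] [ 0.11124781 -0.26739889 -0.9571425 ]
```

```bash
python3 go.py 421.8 -221.7 125 1.934
```

```text
pos [ 442.3 -261.5  225.4] rpy [-3.141e+00 -1.000e-03  1.965e+00] q [ 0.26  0.41  0.33  1.81 -0.16  0.95  1.06] t 7.75 F [ 0.6 -0.3 -0.1]
d [ 44.5  -3.6 100.4] rv [-0.    -0.001  0.031]
```

```bash
python3 inch.py '10 22 -2 0 0 0 0.015;10 44.5 -3.5 0 0 0 0.03;10 44.5 -3.5 0 0 0 0.03;10 44.5 -3.5 30 0 0 0.03;10 44.5 -3.5 60 0 0 0.03;10 44.5 -3.5 85 0 0 0.03;10 44.5 -3.5 100 0 0 0.03;10 44.5 -3.5 100 0 0 0.03'; python3 inch.py '10 0 0 0 0 0 0;10 0 0 0 0 0 0;10 0 0 0 0 0 0'; python3 go.py 421.8 -221.7 125 1.934
python3 - <<'E'
from bench import env, eyes, probe_bus
import cv2,pickle
fs=[eyes.grab_frame(n) for n in("scene","side","wrist")];pickle.dump(fs,open("pics/f5.pkl","wb"))
c=lambda f,x,y:cv2.resize(f["image"][y:y+100,x:x+133,::-1],(400,300),interpolation=cv2.INTER_CUBIC)
c2=lambda f,x,y:cv2.resize(f["image"][y:y+150,x:x+200,::-1],(400,300),interpolation=cv2.INTER_CUBIC)
import numpy as np
cv2.imwrite("pics/c5.png",np.vstack([np.hstack([c(fs[0],340,265),c(fs[1],325,130)]),np.hstack([c2(fs[2],220,80),c2(fs[2],220,230)])]))
E
```

```text
t: 8.75
tool_pos: [421.8, -223.5, 124.8]
orientation: [-3.14, -0.001, 1.934]
force: [-0.1, 0.0, -1.1]
width: 21.7
finger_force: 30.0
t: 9.12
tool_pos: [422.2, -223.4, 126.2]
orientation: [3.141, 0.001, 1.934]
force: [-0.0, 0.7, -1.4]
width: 22.1
finger_force: 30.0
pos [ 422.2 -223.4  126.2] rpy [3.141e+00 1.000e-03 1.934e+00] q [ 0.24  0.49  0.29  2.03 -0.23  0.65  1.04] t 9.125 F [-0.   0.7 -1.4]
d [1.8 0.2 1.2] rv [0.001 0.001 0.   ]
```

View pics/c5.png

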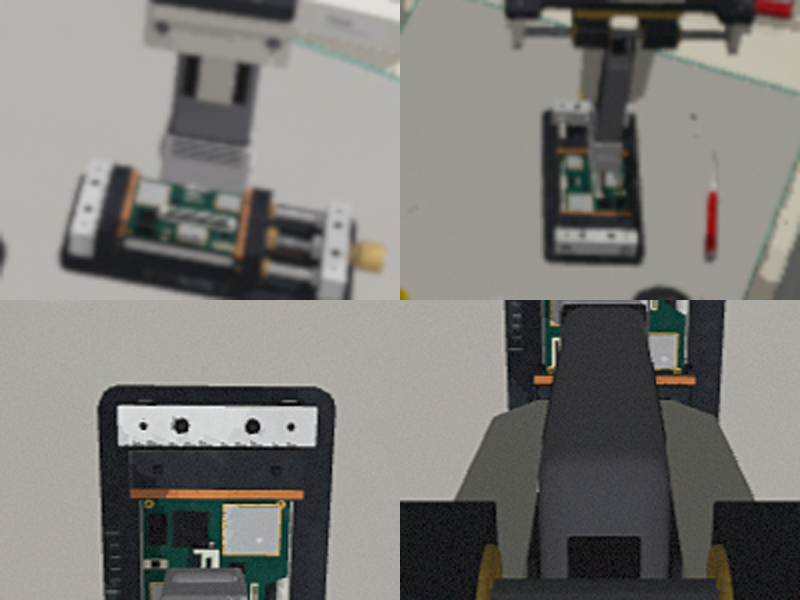

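Scene crop: the lamp head hangs just behind and above the connector, bottom edge at about (160,182)–(250,190) in the crop. It's upright and parallel to the connector in every view. I'll check the underside's height and centring against its projected corners.

Run:
```python
import pickle
from h import *
F=pickle.load(open("pics/f5.pkl","rb"))
w=1.934;u=np.array([np.cos(w),np.sin(w),0]);n=np.array([np.sin(w),-np.cos(w),0]);c=np.array([422.,-222.6,0])+0.8*u
for z in(55,59,63):
    P=[c-12*n+s*25*u+[0,0,z] for s in(1,-1)];Q=[c+s*12*n+25*u+[0,0,z] for s in(-1,1)]
    print(z,"scene",proj(F[0],P).round(1).tolist(),"side",proj(F[1],Q).round(1).tolist(),"wrist",proj(F[2],Q).round(1).tolist())
g=[cv2.cvtColor(f["image"],cv2.COLOR_RGB2GRAY) for f in F]
print("scene rows");[print(r,g[0][r,388:430]) for r in range(312,334)]
print("side rows");[print(r,g[1][r,382:408]) for r in range(176,200)]
print("wrist rows");[print(r,g[2][r,296:348:2]) for r in range(208,240,2)]
```

```text
55 scene [[391.3, 326.8], [420.0, 331.6]] side [[397.3, 187.6], [387.7, 187.3]] wrist [[304.9, 210.9], [342.8, 210.9]]
59 scene [[391.5, 325.0], [420.2, 329.9]] side [[397.4, 186.6], [387.9, 186.3]] wrist [[304.7, 212.4], [343.2, 212.4]]
63 scene [[391.7, 323.3], [420.5, 328.2]] side [[397.6, 185.5], [388.0, 185.3]] wrist [[304.4, 213.9], [343.5, 213.9]]
scene rows
312 [180 180 179 178 168 144 122 125 128 116 101  97  98  97  99 100 103 107
 109 109 101  94  89  89  88  89  84  78  73  71  71  74  74  76 102 146
 174 180 180 180 180 180]
313 [180 180 179 177 164 135 118 124 123 112 102 101 103 103 103 101  97  97
  99 101 102 103 105 107 110 112 107  99  93  88  87  87  86  95 126 158
 175 180 180 180 180 180]
314 [179 180 180 177 161 131 119 125 123 114 107 103 101  98  98  98  96 101
 105 107 109 106 102  99 100 103 104 104 106 108 111 113 116 132 157 174
 180 180 180 180 180 180]
315 [180 180 180 177 162 135 123 127 122 108  98  95  95  99 104 102 100 101
 101  98  99 100  99 101 105 108 109 106 101  97 100 106 119 139 159 175
 182 181 180 180 180 180]
316 [180 180 180 177 164 138
[... 6874 characters left out ...]

  81  77  76  76  74  80  41 117]
228 [106 107  88 100 104 107 106 109 104 103 112 108 100 106 106 108 105 107
 101 129 105 109 124 136  38 133]
230 [113 106  94 116 119 114 113 110 109 113 110 112 107 111 114 110 108 111
 109 112 111 112 156 181  78 134]
232 [102 109 107  51  42  40  40  37  35  40  38  33  39  34  33  32  38  33
  33  34  35  33  31  94  80 134]
234 [113 105  84  18  24  16  49  52  50  54  48  48  45  53  47  54  48  54
  49  57  35  26  25  22  89 180]
236 [102 108  46  21  44  58  56  45  55  50  52  49  51  52  45  48  50  54
  53  55  56  52  36  28  62  41]
238 [109 113  52  31  49  49  54  51  52  43  52  54  53  52  51  52  58  51
  52  45  46  57  54  29  69  54]
```

```bash
python3 - <<'E'
import pickle
from h import *
f=pickle.load(open("pics/f5.pkl","rb"))[2]
w=1.934;u=np.array([np.cos(w),np.sin(w),0]);n=np.array([np.sin(w),-np.cos(w),0])
e=plane(f,[(320,207),(329,207),(324.5,204)],26.5)
print("conn n",(e@n).round(1),"u centre",e[2]@u-22)
for z in(57,59,61):
    l=plane(f,[(304.5,213),(343,213)],z);print("lamp n",(l@n).round(1),(l@n).mean(),"u centre",l[0]@u-25)
g=cv2.cvtColor(f["image"],cv2.COLOR_RGB2GRAY);[print(r,g[r,312:336]) for r in range(200,213)]
E
python3 go.py 421.8 -221.7 103 1.934
```

```text
conn n [312.8 319.2 316. ] u centre -355.92978532478355
lamp n [303.2 327.4] 315.2911982344518 u centre -358.0773544680238
lamp n [303.3 327.3] 315.27975919030405 u centre -357.59365855277053
lamp n [303.4 327.2] 315.26832014615616 u centre -357.1099626375173
200 [ 31  29   9  31  28  33  28  35  33  33  35  26  31  36  34  40  42  41
  31 162 190 183 168 169]
201 [ 33  35  24  32  31  16  29  29  31  44  36  31  69 168 151  78  42  37
  28 171 193 181 173 167]
202 [ 27  23  31  25  10  14  20  33  33  34  33  19  66 108  96  44  36  37
  32 126 171 175 168 170]
203 [ 32  32  33  24  12   7   7   8   7  17  10   3  53  83  69  38  40  40
  41 113 174 181 170 168]
204 [ 55  50  35  33  51  85  88  84  83  81  79  74  74  74  71  74  80  57
  25 140 171 174 181 176]
205 [ 54  51  37  26  91 197 227 221 218 217 209 212 207 210 207 209 221 147
  21 144 172 175 185 176]
206 [ 51  52  36  30  64 156 179 170 162 194 206 205 202 208 204 209 221 146
  45 153 179 186 183 180]
207 [ 50  50  35  38  25  54  59  49  89 180 207 205 206 206 205 201 219 144
  25  99 117 124 132 131]
208 [ 45  54  43  37  30  20  26  19  84 183 215 186 163 158 191 203 217 140
  29  48  58  53  52  53]
209 [ 47  42  28  39  29  29  31  27  91 188 170  75  37  91 184 209 218 147
  26  42  44  43  47  44]
210 [ 51  40  26  30  35  34  33  27  91 194 168  68   8  84 184 210 219 145
  35  41  55  47  50  45]
211 [ 48  48  34  31  30  24  37  18  92 197 169  70  11  93 185 211 216 146
  30  42  46  46  35  34]
212 [ 47  37  36  36  24  33  28  17  90 193 175  69  11  93 191 216 223 143
  29  44  46  42  38  18]
pos [ 422.  -223.3  125.9] rpy [3.141 0.    1.934] q [ 0.24  0.5   0.29  2.03 -0.23  0.65  1.04] t 9.275 F [-0.3  0.5 -1.4]
d [ 1.5  0.4 22.9] rv [ 0.  0. -0.]
```

Lamp and connector agree across to under 1 mm, and the lamp sits about 1.5 mm short along the connector. I'll correct that and lower slowly.

```bash
python3 inch.py '10 1.5 0 0 0 0 0;10 1.5 0 5 0 0 0;10 1.5 0 10 0 0 0;10 1.5 0 15 0 0 0;10 1.5 0 19 0 0 0;10 1.5 0 22 0 0 0;10 1.5 0 22 0 0 0;10 1.5 0 22 0 0 0';python3 inch.py '10 0 0 0 0 0 0;10 0 0 0 0 0 0;10 0 0 0 0 0 0;10 0 0 0 0 0 0'; python3 go.py 421.8 -221.7 103 1.934
python3 - <<'E'
from bench import env, eyes, probe_bus
import cv2,pickle,numpy as np
from h import *
F=[eyes.grab_frame(n) for n in("scene","side","wrist")]
c=lambda f,x,y:cv2.resize(f["image"][y:y+60,x:x+80,::-1],(400,300),interpolation=cv2.INTER_CUBIC)
cv2.imwrite("pics/c6.png",np.vstack([np.hstack([c(F[0],370,300),c(F[1],355,150)]),np.hstack([c(F[2],280,190),c(F[2],280,130)])]))
w=1.934;u=np.array([np.cos(w),np.sin(w),0]);n=np.array([np.sin(w),-np.cos(w),0]);C=315.1*n-356*u
for z in(33,37,41):
    P=[C-12*n+s*25*u+[0,0,z] for s in(1,-1)];Q=[C+s*12*n+25*u+[0,0,z] for s in(-1,1)]
    print(z,"scene",((proj(F[0],P)-[370,300])*5).round(0).tolist(),"side",((proj(F[1],Q)-[355,150])*5+[400,0]).round(0).tolist(),"wrist",((proj(F[2],Q)-[280,190])*5+[0,300]).round(0).tolist())
E
```

```text
t: 10.28
tool_pos: [421.4, -221.9, 103.7]
orientation: [3.141, 0.0, 1.934]
force: [-0.5, 1.0, -1.7]
width: 21.8
finger_force: 30.0
t: 10.78
tool_pos: [421.3, -221.9, 103.7]
orientation: [3.142, 0.0, 1.934]
force: [0.0, 0.0, -1.7]
width: 22.0
finger_force: 30.0
pos [ 421.3 -221.9  103.7] rpy [3.142 0.    1.934] q [ 0.25  0.53  0.27  2.05 -0.25  0.59  1.06] t 10.775 F [ 0.   0.  -1.7]
d [-0.   0.5  0.7] rv [ 0.  0. -0.]
33 scene [[98.0, 180.0], [240.0, 205.0]] side [[607.0, 218.0], [560.0, 217.0]] wrist [[124.0, 409.0], [314.0, 409.0]]
37 scene [[99.0, 172.0], [241.0, 196.0]] side [[608.0, 213.0], [561.0, 212.0]] wrist [[123.0, 416.0], [315.0, 416.0]]
41 scene [[100.0, 163.0], [242.0, 188.0]] side [[609.0, 208.0], [562.0, 206.0]] wrist [[121.0, 424.0], [317.0, 424.0]]
```

View pics/c6.png

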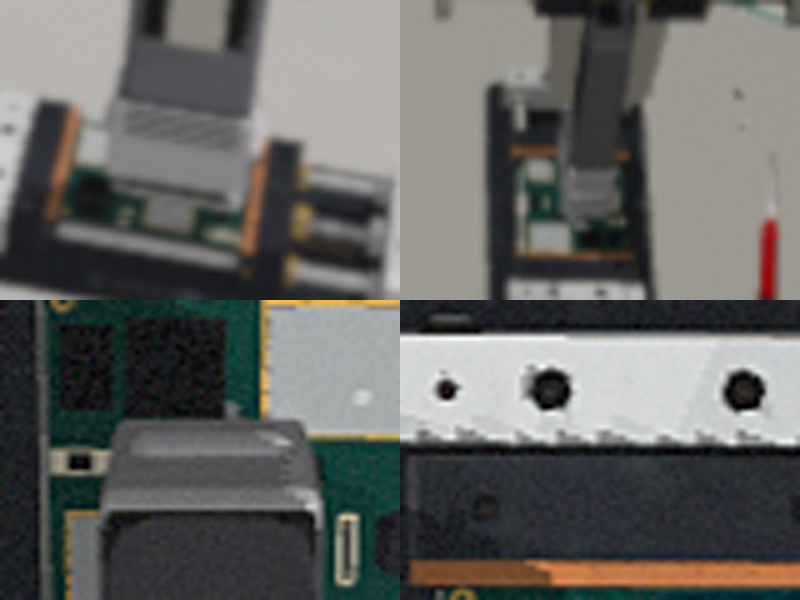

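The close-up shows the lamp head centred over the connector with its bottom edge at 36–38 mm, about 10 mm above the connector top. There's a visible gap to the board and no contact force. I'll hand it in.

```bash
python3 -c "
from bench import env, eyes, probe_bus
print(env.hand_in())"
```

```text
the job is handed in; nothing more can be done
None
```

I handed the job in with the lamp held still and upright over the connector, its window about 10 mm above it and centred to within about 2 mm by my camera measurements; no verdict was returned.

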